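# Close the groove flaps of the tubing module

## Robot

A 7-joint arm with a two-finger parallel gripper is mounted at the origin on the work surface. World frame = base frame: x ahead of the robot, y to its left, z up, the work surface at z = 0. Lengths are in m, angles in rad, forces in N, time in s.
With the tool pointing down it reaches from about 0.425 to 0.975 m from the base axis. Payload 16.7 kg.
Tool frame: the origin (TCP) lies between the finger pads; the fingertips stand 25 mm ahead of it and the grasp point (between the pads) lies 6 mm ahead of it; z points along the fingers, y is the line along which they close (so a half turn about z gives the same grasp; the last joint's range is limited). The gripper opens to 85 mm and grips with 20 to 120 N. Pads are 22 mm wide; open, the fingers measure 114 mm over their backs; the gripper's body (76 mm by 85 mm) begins 54 mm behind the grasp point. The pads swing forward as they close: fully open they stand 13 mm farther back than shut.
Start: joints at [1.167, 0.426, 0.074, 1.606, -0.034, 1.111, -0.067], TCP at [0.169, -0.653, 0.222] pointing down, gripper open.
Joint ranges: [-2.85, 2.85], [-0.5, 2.14], [-1.23, 1.37], [0.21, 2.46], [-1.02, 4.16], [0.16, 2.05], [-2.73, 2.73]. Speed limits (rad/s): [1.89, 1.89, 2.39, 2.39, 3.01, 3.01, 3.01].

## Interface

Orientations are given as a unit quaternion [w, x, y, z].
In Python, from workcell import robot gives the robot as it stands. The module is installed in compiled form; this text tells all that it offers.
- The arm moves only by the tool step_arm, never from a script. Its argument "commands" is a list of rows, each a list of 7 numbers: the shift along the tool's x, y, z in cm, then the turn, a rotation vector about the tool's x, y, z in degrees, then the closure in counts, from 0 (fully open) to 255 (shut). A call has 1 to 20 rows; each row shifts and turns the commanded pose from where the row before left it, along the tool's axes as they then stand; what a row does not reach is not made up. A row lasts 1/10 s, in which the tool goes at most 50 mm and 8.59 degrees, less where a joint would pass 70% of its speed; a pose out of reach is approached as far as the arm can. A call with a gripper value outside its range is refused whole. The fingers move at their own pace and stop on an object; "grip_force" is the grip in N (left out, the last holds). Time passes only in rows, so rows that do not move let the fingers close. It gives the time, the measured TCP pose, the force, the opening and the grip force at its end, in the units of the state.
- robot.read_state(): the state, without advancing time (a new reading comes with each control period).
- robot.grab_frame(name): name is "scene" or "top" or "wrist"; returns the picture (480x640x3 uint8, blue, green, red); there is no depth.
- robot.get_calibration(name): a dict with "fovy" (degrees; the focal length in pixels is half the picture's height over the tangent of half this angle, whatever the lens; pixels are square), "cx", "cy" (the principal point, pixels), "R" (3x3) and "t" (3): a world point X has camera coordinates R X + t. Camera axes: x right, y down, z forward; pixel columns grow to the right and rows downward; lengths in m; the calibration is good to about 2 mm. A picture is of the moment at which its call begins: read the wrist's pose just before it. get_calibration takes no time and is no camera call; for the wrist camera it gives the pose at the moment of the call.
- robot.sign_off(): hands the job in; it is judged then, once.
The state is a dict: "time_s": time; "joint_positions": joint angles; "joint_vel": joint speeds; "joint_efforts": joint torques, N m; "position": TCP position; "tcp_rot": TCP orientation; "force": force on the tool from outside, world axes, zero at the start; "ft_torque": the same for the moment, N m; "finger_gap": opening from 0.0 (shut) to 1.0 (fully open); "finger_force": force on a finger pad.
Only numpy, scipy, OpenCV 4.12 (cv2) and the standard library are available. Lean on these libraries where they do the work, as an engineer would, in place of code of your own. Each camera call takes 0.05 s, during which the arm holds its last target. There are 200 camera calls.

## Task

The tubing groove that curves round the black drum is finished with for the day: run your fingertips along it with a light touch, starting at the round port, and fold its five upright steel flaps down flat one after the other in that order. Nothing is to be picked up: leave the jar, spool, bottle and bowl standing where they are.

Things in the scene. Friction and masses are not known exactly. Their poses are not given: they have to be found in the camera images.
- module: Low cream module fixed on the bench, 280 x 340 mm, its flat rigid deck 90 mm above the bench. Origin: centre of its underside; x along the 280 mm side, y along the 340 mm side, z up. Place and yaw (within 0.5 rad) vary. A light touch: the fingers press on it and its flaps with less than 30 N.
- drum (a point): Top centre of the fixed black drum on the deck (55 mm radius, 35 mm high). The dark groove runs round the drum's -x side (module frame) as an arc of 110 mm radius about the drum's axis, counter-clockwise from above from the round port (+y end) to a square steel block (-y end; 24 mm wide, 6 mm high, 66 mm of arc past hinge 5).
- port (a point): Top centre of the round steel port (26 mm wide, 6 mm high, fixed on the deck) at the start of the groove, 64 mm of arc before the hinge of flap 1.
- hinge1 (a point): Middle of the hinge axis of flap 1 (counted from the round port), over the groove, 5 mm above the deck, fixed to the module. Hinges follow every 45 mm of arc (0.41 rad). The level axis crosses the groove; barrel 6 mm thick, 26 mm long, between ears 35 mm apart over their outsides, 8 mm high.
- flap1 (a joint): Angle of flap 1, rad: 0 upright, 1.57 flat along the groove, free end away from the port; it cannot lean the other way. Starts at 0 to 0.35. Steel plate 24 mm wide, 3 thick, reaching 30 mm from the axis; a stiff hinge (0.015 N m) keeps it where left. A tip passing 11 mm above the deck leaves it at about 1.4 and clears the barrels.
- hinge2 (a point): Middle of the hinge axis of flap 2 (counted from the round port), over the groove, 5 mm above the deck, fixed to the module. Hinges follow every 45 mm of arc (0.41 rad). The level axis crosses the groove; barrel 6 mm thick, 26 mm long, between ears 35 mm apart over their outsides, 8 mm high.
- flap2 (a joint): Angle of flap 2, rad: 0 upright, 1.57 flat along the groove, free end away from the port; it cannot lean the other way. Starts at 0 to 0.35. Steel plate 24 mm wide, 3 thick, reaching 30 mm from the axis; a stiff hinge (0.015 N m) keeps it where left. A tip passing 11 mm above the deck leaves it at about 1.4 and clears the barrels.
- hinge3 (a point): Middle of the hinge axis of flap 3 (counted from the round port), over the groove, 5 mm above the deck, fixed to the module. Hinges follow every 45 mm of arc (0.41 rad). The level axis crosses the groove; barrel 6 mm thick, 26 mm long, between ears 35 mm apart over their outsides, 8 mm high.
- flap3 (a joint): Angle of flap 3, rad: 0 upright, 1.57 flat along the groove, free end away from the port; it cannot lean the other way. Starts at 0 to 0.35. Steel plate 24 mm wide, 3 thick, reaching 30 mm from the axis; a stiff hinge (0.015 N m) keeps it where left. A tip passing 11 mm above the deck leaves it at about 1.4 and clears the barrels.
- hinge4 (a point): Middle of the hinge axis of flap 4 (counted from the round port), over the groove, 5 mm above the deck, fixed to the module. Hinges follow every 45 mm of arc (0.41 rad). The level axis crosses the groove; barrel 6 mm thick, 26 mm long, between ears 35 mm apart over their outsides, 8 mm high.
- flap4 (a joint): Angle of flap 4, rad: 0 upright, 1.57 flat along the groove, free end away from the port; it cannot lean the other way. Starts at 0 to 0.35. Steel plate 24 mm wide, 3 thick, reaching 30 mm from the axis; a stiff hinge (0.015 N m) keeps it where left. A tip passing 11 mm above the deck leaves it at about 1.4 and clears the barrels.
- hinge5 (a point): Middle of the hinge axis of flap 5 (counted from the round port), over the groove, 5 mm above the deck, fixed to the module. Hinges follow every 45 mm of arc (0.41 rad). The level axis crosses the groove; barrel 6 mm thick, 26 mm long, between ears 35 mm apart over their outsides, 8 mm high.
- flap5 (a joint): Angle of flap 5, rad: 0 upright, 1.57 flat along the groove, free end away from the port; it cannot lean the other way. Starts at 0 to 0.35. Steel plate 24 mm wide, 3 thick, reaching 30 mm from the axis; a stiff hinge (0.015 N m) keeps it where left. A tip passing 11 mm above the deck leaves it at about 1.4 and clears the barrels.
- jar: Bystander: small amber glass jar, 34 mm wide, 50 mm high, standing loose on the deck near a +x corner. Origin: centre of its underside.
- spool: Bystander: white plastic spool, 34 mm wide, 36 mm high, standing loose on the deck near the other +x corner (jar and spool may be swapped). Origin: centre of its underside.
- bottle: Bystander: white plastic bottle, 64 mm wide, 160 mm high, standing loose on the bench beside the module's +y side. Origin: centre of its underside.
- dish: Bystander: steel bowl, 100 mm wide, 40 mm high, loose on the bench beside the module's -y side. Origin: centre of its underside.

How it is judged:
By the outcome, as a careful person would: the job done as asked, in the order asked, and still so for the second after the job is handed in, with the robot touching nothing.
It also fails if it takes over 48 s, if anything falls off the work surface, if the arm or the gripper's body presses on something with over 40 N, if the wrist force passes 120 N, or if a joint passes its speed limit or range.

## Working session

There is one attempt and no reset: what is moved stays moved. The work goes in short steps, Python scripts to look and compute and a tool call to move; the robot and the scene stay as the last step left them, time stands still between calls to the robot, and variables do not carry over. Pictures are saved under pics/ and viewed, at most 10 in all, crops included, and the job is handed in when it is done.

Besides the shell and the picture viewer there is one more tool, called after "Call:" in YAML: its name, and indented under it one key for each argument. step_arm: Moves the arm, as the interface text tells. Its arguments: {"type":"object","properties":{"commands":{"type":"array"},"grip_force":{"type":"number"}},"required":["commands"]}

```bash
mkdir -p pics
python3 - <<'E'
from workcell import robot
import cv2,numpy as np,json
s=robot.read_state();print(s)
for n in("scene","top"):
    f=robot.grab_frame(n);cv2.imwrite(f"pics/{n}0.png",f);c=robot.get_calibration(n);print(n,c)
E
```

```text
{'time_s': 0.0, 'joint_positions': array([ 1.16749461,  0.42674413,  0.07383662,  1.60662206, -0.03407854,
        1.11081029, -0.06710882]), 'joint_vel': array([ 7.99774252e-04,  1.26679259e-03,  2.31668187e-04, -3.41322063e-05,
       -1.47955579e-03,  4.90667703e-04,  2.05287101e-04]), 'joint_efforts': array([-1.49704632e-03, -9.49828577e+01,  3.76093760e+00, -4.63517118e+01,
        1.93207461e-02,  1.00404985e-02, -1.96387759e-05]), 'position': array([ 0.16934638, -0.652965  ,  0.22149546]), 'tcp_rot': array([-6.47717004e-04,  9.91959833e-01,  1.26551375e-01, -1.39234634e-04]), 'force': array([ 0.10695094, -0.10511088, -0.0495253 ]), 'ft_torque': array([-0.0108034 , -0.03303195,  0.01764998]), 'finger_force': 0.0, 'finger_gap': 1.000726519345963}
scene {'fovy': 54.72207478851231, 'cx': 315.3050636238448, 'cy': 242.39138853207425, 'R': array([[ 0.5815642 ,  0.81330508,  0.01783075],
       [ 0.46618576, -0.31522942, -0.82662038],
       [-0.66667378,  0.48904526, -0.56247739]]), 't': array([-0.40894549, -0.15912113,  1.35079046])}
top {'fovy': 54.984732667771326, 'cx': 321.48044925675816, 'cy': 242.0257580685014, 'R': array([[ 1.66014807e-02, -9.99862088e-01, -4.42340980e-04],
       [-9.87915023e-01, -1.63349255e-02, -1.54133313e-01],
       [ 1.54104830e-01,  2.99583652e-03, -9.88049961e-01]]), 't': array([0.08260806, 0.62144173, 0.8696334 ])}
```

View pics/top0.png

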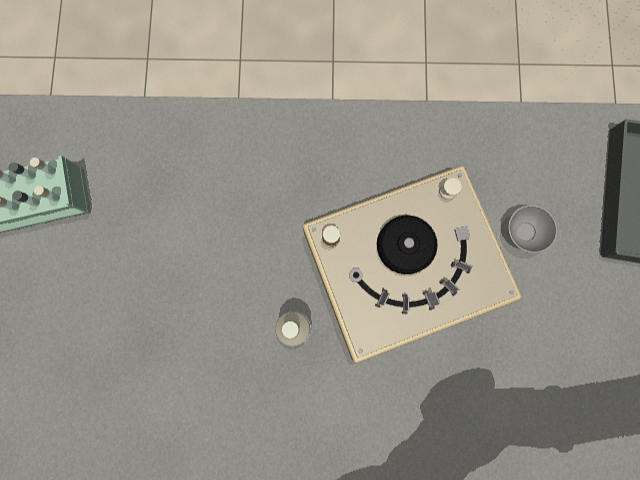

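View pics/scene0.png

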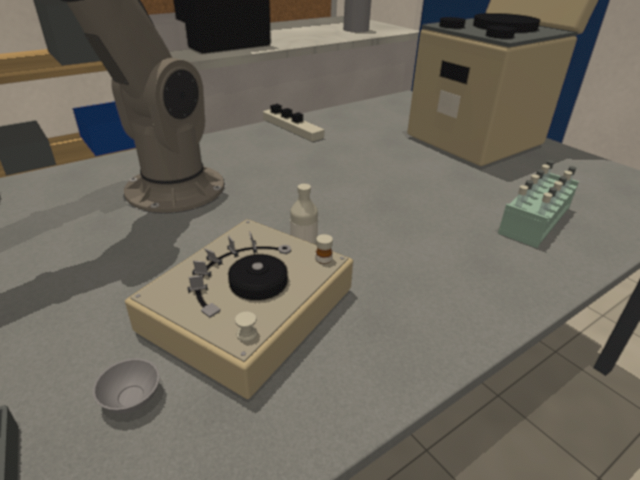

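The top view shows the drum at about (407,243), the round port at (356,274), the square block at (462,233), and five flaps between them along the arc. I'll measure these now.

```bash
cat > h.py <<'E'
import numpy as np,cv2
from workcell import robot
def ray(c,uv,z):
    f=240/np.tan(np.radians(c["fovy"])/2)
    d=c["R"].T@np.array([(uv[0]-c["cx"])/f,(uv[1]-c["cy"])/f,1]);o=-c["R"].T@c["t"]
    return o+d*(z-o[2])/d[2]
def proj(c,X):
    f=240/np.tan(np.radians(c["fovy"])/2);p=c["R"]@X+c["t"]
    return np.array([c["cx"]+f*p[0]/p[2],c["cy"]+f*p[1]/p[2]])
E
python3 - <<'E'
from h import *
c=robot.get_calibration("top");im=cv2.imread("pics/top0.png")
hsv=cv2.cvtColor(im,cv2.COLOR_BGR2HSV)
g=im.max(2)
# drum: black blob
m=np.zeros_like(g);m[205:280,370:445]=(g[205:280,370:445]<60)*255
k=max(cv2.findContours(m,0,2)[0],key=cv2.contourArea);print("drum ell",cv2.fitEllipse(k),ray(c,cv2.fitEllipse(k)[0],.11))
# hub
m=((hsv[...,1]<40)&(g>90)).astype(np.uint8)
n,l,st,ce=cv2.connectedComponentsWithStats(m)
for i in range(1,n):
    if 20<st[i,4]<900 and 300<ce[i][0]<520 and 160<ce[i][1]<360: print(st[i],ce[i],ray(c,ce[i],.096)[:2])
cv2.imwrite("pics/crop1.png",cv2.resize(im[200:325,330:490],None,fx=5,fy=4.8,interpolation=cv2.INTER_CUBIC)[:600])
# cream outline
m=((hsv[...,1]>45)&(g>130)&(hsv[...,0]<35)).astype(np.uint8);m[:120]=0
k=max(cv2.findContours(m,0,2)[0],key=cv2.contourArea);print(cv2.minAreaRect(k),cv2.approxPolyDP(cv2.convexHull(k),8,True)[:,0])
E
```

```text
drum ell ((406.4666442871094, 244.25723266601562), (57.4271240234375, 59.20063018798828), 87.07177734375) [ 0.60876798 -0.06482078  0.11      ]
[439 178  22  22 303] [450.39933993 187.98349835] [ 0.72163264 -0.15301433]
[322 224  19  19 248] [330.69354839 233.55241935] [0.62903203 0.07560008]
[311 226   5   6  21] [313.38095238 228.85714286] [0.63751438 0.1085023 ]
[455 226  15  17 172] [462.13372093 233.10465116] [ 0.6339977  -0.17286638]
[404 238  10  10  80] [408.6875 242.4125] [ 0.61451217 -0.07161457]
[453 261  15  11  41] [459.43902439 266.7804878 ] [ 0.56996745 -0.16588809]
[460 261  13   8  36] [466.66666667 264.11111111] [ 0.57520732 -0.17955531]
[349 267  15  16 138] [355.65942029 274.69565217] [0.55194182 0.02800281]
[442 281  12  13  35] [447.45714286 287.25714286] [ 0.53141761 -0.14252287]
[449 280  11  10  31] [453.96774194 284.61290323] [ 0.53651901 -0.15474291]
[376 291  14  15  58] [382.81034483 298.53448276] [ 0.50862914 -0.02244078]
[425 290  15  22 151] [431.98675497 299.21192053] [ 0.50889309 -0.11335932]
[509 290   5   5  22] [511.04545455 291.72727273] [ 0.52510637 -0.2601587 ]
[402 294   8  21  45] [406.28888889 306.15555556] [ 0.49538019 -0.06569772]
[358 348   5   6  25] [359.96 350.6 ] [0.41389691 0.01946817]
((411.5232238769531, 261.76031494140625), (148.976318359375, 179.77670288085938), 68.96248626708984) [[463 166]
 [520 298]
 [354 362]
 [303 225]]
```

View pics/crop1.png

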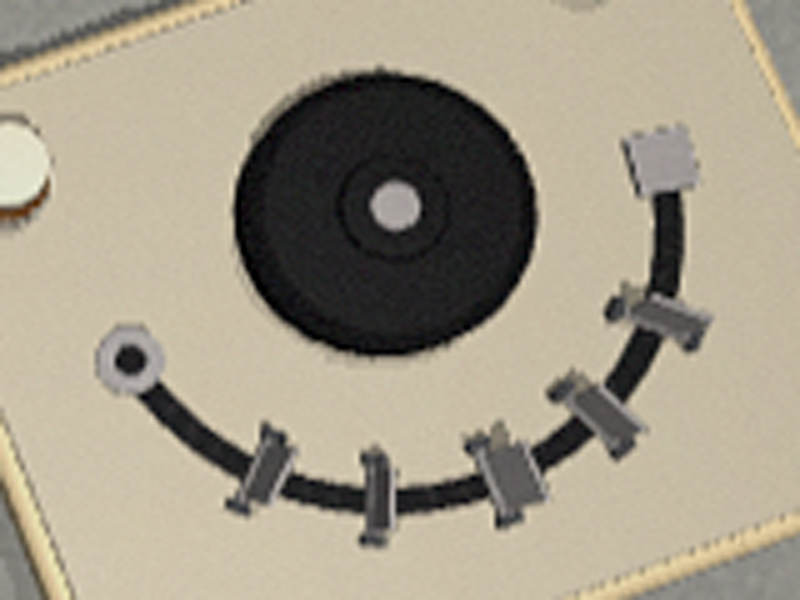

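The crop shows the port, the block and all five upright flaps. The port–block distance comes to 217 mm as expected, and the drum centre agrees to about 1 mm. Next is the path in tool axes.

```bash
cat > plan.py <<'E'
from h import *
from scipy.spatial.transform import Rotation as Ro
P=np.array([.55194,.02800]);B=np.array([.6340,-.17287])
y=(P-B)/np.linalg.norm(P-B);x=np.array([y[1],-y[0]])
C=(P+B)/2+x*.11*np.cos(1.409)
a0=np.arctan2(*(P-C)[::-1])
def pt(s): a=a0+s/.11; return C+.11*np.array([np.cos(a),np.sin(a)])
s=robot.read_state()
R=Ro.from_quat(np.roll(s["tcp_rot"],-1)).as_matrix()
def d(a,b): return R.T@(np.r_[b]-np.r_[a])*100
E
python3 - <<'E'
from plan import *
np.set_printoptions(precision=2,suppress=True)
print(C,x,[pt(.064+.045*i) for i in range(5)])
print("to port z .20",d(s["position"],[*pt(0),.20]))
ss=np.arange(0,.311,.010)
for a,b in zip(ss[:-1],ss[1:]): print(round(a*1000),d([*pt(a),0],[*pt(b),0])[:2])
E
```

```text
[ 0.61 -0.07] [0.93 0.38] [array([ 0.51, -0.02]), array([ 0.5 , -0.06]), array([ 0.51, -0.11]), array([ 0.53, -0.14]), array([ 0.57, -0.17])]
to port z .20 [ 54.13 -56.32   2.22]
0 [-0.94  0.33]
10 [-0.91  0.42]
20 [-0.87  0.5 ]
30 [-0.82  0.58]
40 [-0.76  0.65]
50 [-0.7   0.71]
60 [-0.63  0.77]
70 [-0.56  0.83]
80 [-0.48  0.88]
90 [-0.4   0.92]
100 [-0.31  0.95]
110 [-0.23  0.97]
120 [-0.14  0.99]
130 [-0.05  1.  ]
140 [0.04 1.  ]
150 [0.13 0.99]
160 [0.22 0.97]
170 [0.31 0.95]
180 [0.4  0.92]
190 [0.48 0.88]
200 [0.56 0.83]
210 [0.63 0.78]
220 [0.7  0.72]
230 [0.76 0.65]
240 [0.81 0.58]
250 [0.86 0.5 ]
260 [0.91 0.42]
270 [0.94 0.34]
280 [0.97 0.25]
290 [0.99 0.16]
300 [1.   0.07]
```

Call:
step_arm:
  commands:
    - [1.0, -1.0, 0, 0, 0, 0, 255]
    - [2.7, -2.8, 0, 0, 0, 0, 255]
    - [2.8, -2.9, 0, 0, 0, 0, 255]
    - [2.8, -2.9, 0, 0, 0, 0, 255]
    - [2.8, -2.9, 0, 0, 0, 0, 255]
    - [2.8, -2.9, 0, 0, 0, 0, 255]
    - [2.8, -2.9, 0, 0, 0, 0, 255]
    - [2.8, -2.9, 0, 0, 0, 0, 255]
    - [2.8, -2.9, 0, 0, 0, 0, 255]
    - [2.8, -2.9, 0, 0, 0, 0, 255]
    - [2.8, -2.9, 0, 0, 0, 0, 255]
    - [2.8, -2.9, 0, 0, 0, 0, 255]
    - [2.8, -2.9, 0, 0, 0, 0, 255]
    - [2.8, -2.9, 0, 0, 0, 0, 255]
    - [2.8, -2.9, 0, 0, 0, 0, 255]
    - [2.8, -2.9, 0, 0, 0, 0, 255]
    - [2.8, -2.9, 0, 0, 0, 0, 255]
    - [2.8, -2.9, 0, 0, 0, 0, 255]
    - [2.8, -2.9, 0, 0, 0, 0, 255]
    - [2.8, -2.9, 0, 0, 0, 0, 255]
  grip_force: 20

```text
time_s: 2.1
position: [0.5525, 0.0266, 0.2222]
tcp_rot: [0.0, 0.992, 0.127, 0.0]
force: [0.0, -0.3, -0.3]
finger_gap: 0.002
finger_force: 0.0
```

Run:
```python
from plan import *
print(s["position"],s["tcp_rot"],s["force"],s["finger_gap"],s["time_s"])
print("to port tip+11",d(s["position"],[*pt(0),.126]))
c=robot.get_calibration("wrist");im=robot.grab_frame("wrist");cv2.imwrite("pics/w1.png",im)
```

```text
[0.55251707 0.02661026 0.22224141] [1.32377469e-04 9.91932795e-01 1.26764793e-01 1.24489667e-05] [ 0.00770019 -0.32014675 -0.34079783] 0.0016449756624882005 2.1
to port tip+11 [-0.02285    -0.15825491  9.62409965]
```

View pics/w1.png

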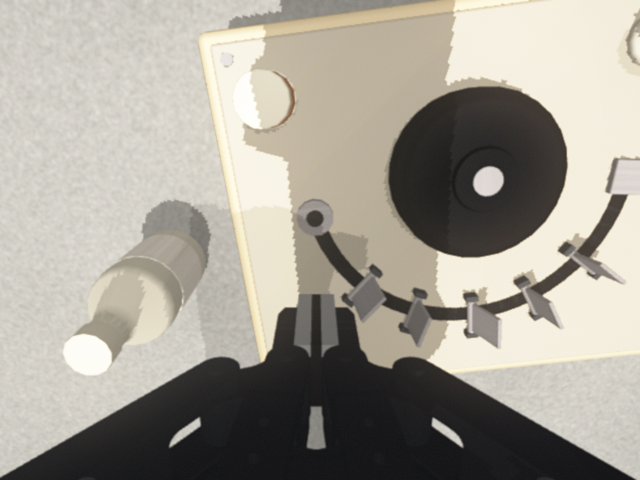

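The wrist view shows the shut fingers at (315,325), the port at (315,217), all flaps upright, and the bottle off to the left. I'll cross-check the port position and the bottle clearance.

Run:
```python
from plan import *
c=robot.get_calibration("wrist");t=robot.get_calibration("top")
print("port w",ray(c,(315,217),.096),"hub",ray(c,(488,181),.125),"C",C,"P",P)
print("bottle top w",ray(c,(88,355),.16),"top",ray(t,(290,329.5),.16))
print("tip px",proj(c,s["position"]-[0,0,.025]))
```

```text
port w [0.55680662 0.03470069 0.096     ] hub [ 0.61354757 -0.05954806  0.125     ] C [ 0.609374   -0.06573359] P [0.55194 0.028  ]
bottle top w [0.45524716 0.14950755 0.16      ] top [0.45165247 0.14340545 0.16      ]
tip px [316.11909365 279.40648447]
```

Call:
step_arm:
  commands:
    - [0, -0.1, 0, 0, 0, 0, 255]
    - [0, 0, 0, 0, 0, 0, 255]
    - [0, 0, 0, 0, 0, 0, 255]

```text
time_s: 2.45
position: [0.5517, 0.0245, 0.2222]
tcp_rot: [0.0, 0.992, 0.126, -0.0]
force: [-1.1, -0.0, 0.6]
finger_gap: -0.002
finger_force: 0.0
```

Run:
```python
from plan import *
c=robot.get_calibration("wrist");im=robot.grab_frame("wrist");cv2.imwrite("pics/w2.png",im)
print(s["position"])
w1=cv2.imread("pics/w1.png")
for f in(w1,im):
    g=cv2.medianBlur(cv2.cvtColor(f,6),5)
    hub=(g[150:210,460:520]>120).astype(np.uint8); 
    n,l,st,ce=cv2.connectedComponentsWithStats(hub); i=1+np.argmin([np.hypot(*(k-[28,31])) for k in ce[1:]]); h=ce[i]+[460,150]
    ho=cv2.HoughCircles(g[190:245,285:345],3,1,20,param1=100,param2=12,minRadius=12,maxRadius=22)
    p=ho[0,0][:2]+[285,190]
    print(h,p,ray(c,h,.125),ray(c,p,.096))
for z in(0,.01,.02,.025): print(z,proj(c,s["position"]-[0,0,z]))
t=robot.get_calibration("top");f=robot.grab_frame("top");cv2.imwrite("pics/top1.png",f)
print("tip in top",proj(t,s["position"]-[0,0,.025]),"hub top",ray(t,(408.7,242.4),.125))
v=cv2.resize(im[240:400,240:400],(480,480));u=cv2.resize(f[200:360,300:460],(480,480))[:,:]
cv2.imwrite("pics/c2.png",cv2.resize(np.hstack([v,u]),(800,400)))
```

```text
[0.55166105 0.02452748 0.22217589]
[487.96801113 180.76495132] [314.5 216.5] [ 0.60975753 -0.06893334  0.125     ] [0.55381139 0.02598903 0.096     ]
[485.08563536 178.31353591] [311.5 213.5] [ 0.61073042 -0.0666712   0.125     ] [0.55539359 0.02855451 0.096     ]
0 [316.00655253 304.44330094]
0.01 [315.97481707 293.58338007]
0.02 [315.9462978  283.82404242]
0.025 [315.93309522 279.30610122]
tip in top [362.23706894 269.73417035] hub top [ 0.60994567 -0.06617707  0.125     ]
```

View pics/c2.png

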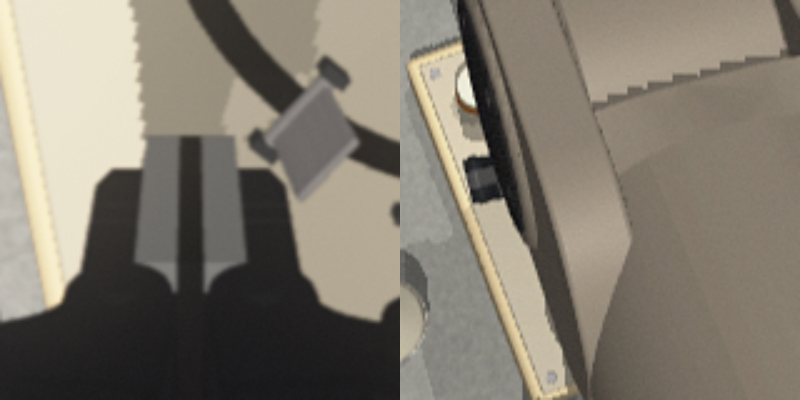

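Run:
```python
from plan import *
c=robot.get_calibration("wrist");print(c, -c["R"].T@c["t"], s["position"],s["time_s"])
for dx in(-.011,0,.011):
  for z in(.006,.025): print(dx,z,proj(c,s["position"]+R@[dx,0.01,z]))
```

```text
{'fovy': 60.48657695437585, 'cx': 315.7467485823902, 'cy': 234.65131107512212, 'R': array([[ 2.48321057e-01, -9.68677518e-01,  7.20635410e-04],
       [-9.21503341e-01, -2.35998468e-01,  3.08441755e-01],
       [-2.98610525e-01, -7.72566508e-02, -9.51242958e-01]]), 't': array([-0.11342252,  0.47437818,  0.54688148])} [0.62861084 0.04433291 0.37398085] [0.5519435  0.02443076 0.22237998] 2.55
-0.011 0.006 [339.24233465 320.77302846]
-0.011 0.025 [337.06601474 300.50209349]
0 0.006 [339.66515218 297.74404109]
0 0.025 [337.4107378  279.27865942]
0.011 0.006 [340.10475558 273.80080159]
0.011 0.025 [337.76783788 257.29321468]
```

Call:
step_arm:
  commands:
    - [0.3, -0.3, 1.0, 0, 0, 0, 255]
    - [0, 0, 2, 0, 0, 0, 255]
    - [0, 0, 2, 0, 0, 0, 255]
    - [0, 0, 2, 0, 0, 0, 255]
    - [0, 0, 1.5, 0, 0, 0, 255]
    - [0, 0, 0.6, 0, 0, 0, 255]
    - [0, 0, 0, 0, 0, 0, 255]
    - [0, 0, 0, 0, 0, 0, 255]

```text
time_s: 3.35
position: [0.5548, 0.0292, 0.1318]
tcp_rot: [-0.0, 0.992, 0.126, 0.0]
force: [-0.1, -0.1, 0.7]
finger_gap: 0.002
finger_force: 0.0
```

Run:
```python
from plan import *
t=robot.get_calibration("scene");f=robot.grab_frame("scene");w=robot.grab_frame("wrist")
cv2.imwrite("pics/s3.png",f)
print(s["position"],s["force"],"tip px scene",proj(t,s["position"]-[0,0,.025]),"deck below",proj(t,np.r_[s["position"][:2],.09]))
cv2.imwrite("pics/c3.png",np.hstack([cv2.resize(f[200:300,220:340],(480,400),interpolation=2),cv2.resize(w[180:380,240:400],(320,400))]))
```

```text
[0.55484604 0.02922825 0.13177553] [-0.08059341 -0.05864155  0.65176469] tip px scene [285.2544572  243.41491542] deck below [285.4077854  250.21338046]
```

View pics/c3.png

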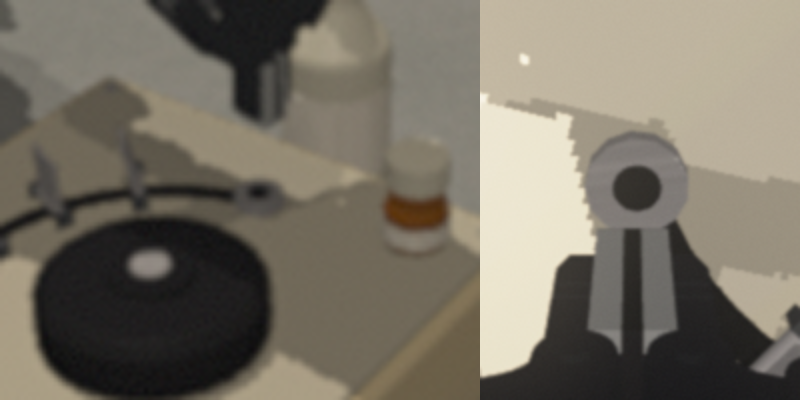

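Run:
```python
from plan import *
c=robot.get_calibration("wrist");t=robot.get_calibration("scene")
for z in np.arange(.09,.16,.01): print(z.round(2),R.T@(ray(c,(316,294),z)-s["position"])*1000,R.T@(ray(t,(285,230.5),z)-s["position"])*1000)
print(s["joint_positions"],robot.read_state()["position"])
```

```text
0.09 [-1.59353934e+01 -3.32630032e-03  4.20497280e+01] [-51.36901526 -53.75475964  41.99018462]
0.1 [-1.10247836e+01 -6.38102498e-03  3.20562077e+01] [-40.62134251 -42.51436985  32.00703821]
0.11 [-6.11417376e+00 -9.43574964e-03  2.20626874e+01] [-29.87366976 -31.27398006  22.0238918 ]
0.12 [-1.20356395 -0.01249047 12.06916702] [-19.12599702 -20.03359027  12.0407454 ]
0.13 [ 3.70704586 -0.0155452   2.07564668] [-8.37832427 -8.79320048  2.05759899]
0.14 [ 8.61765567 -0.01859992 -7.91787365] [ 2.36934848  2.44718931 -7.92554742]
0.15 [ 13.52826548  -0.02165465 -17.91139399] [ 13.11702123  13.6875791  -17.90869383]
0.16 [ 1.84388753e+01 -2.47093729e-02 -2.79049143e+01] [ 23.86469397  24.92796889 -27.89184023]
[ 0.17290538  0.36366135 -0.4144593   1.94014139  0.18817794  0.87367018
 -1.65580915] [0.55497832 0.02921213 0.13207075]
```

Call:
step_arm:
  commands:
    - [0, 0, 0.4, 0, 0, 0, 255]
    - [0, 0, 0.4, 0, 0, 0, 255]
    - [0, 0, 0.1, 0, 0, 0, 255]
    - [0, 0, 0, 0, 0, 0, 255]

```text
time_s: 3.85
position: [0.5543, 0.0291, 0.122]
tcp_rot: [-0.0, 0.992, 0.127, -0.0]
force: [1.1, -0.0, 0.2]
finger_gap: 0.0
finger_force: 0.0
```

Call:
step_arm:
  commands:
    - [0, 0, 0.05, 0, 0, 0, 255]
    - [0, 0, 0.05, 0, 0, 0, 255]
    - [0, 0, 0.05, 0, 0, 0, 255]
    - [0, 0, 0, 0, 0, 0, 255]

```text
time_s: 4.25
position: [0.5544, 0.0292, 0.1207]
tcp_rot: [-0.0, 0.992, 0.127, -0.0]
force: [0.1, 0.1, 1.1]
finger_gap: -0.003
finger_force: 0.0
```

Call:
step_arm:
  commands:
    - [0, 0, 0.05, 0, 0, 0, 255]
    - [0, 0, 0.05, 0, 0, 0, 255]
    - [0, 0, 0, 0, 0, 0, 255]

```text
time_s: 4.55
position: [0.5544, 0.0291, 0.1197]
tcp_rot: [-0.0, 0.992, 0.127, -0.0]
force: [0.4, 0.1, -0.0]
finger_gap: 0.003
finger_force: 0.0
```

Call:
step_arm:
  commands:
    - [0, 0, 0.1, 0, 0, 0, 255]
    - [0, 0, 0.1, 0, 0, 0, 255]
    - [0, 0, 0, 0, 0, 0, 255]

```text
time_s: 4.85
position: [0.5544, 0.0292, 0.1176]
tcp_rot: [-0.0, 0.992, 0.127, -0.0]
force: [0.1, -0.1, -0.1]
finger_gap: 0.002
finger_force: 0.0
```

Call:
step_arm:
  commands:
    - [0, 0, 0.1, 0, 0, 0, 255]
    - [0, 0, 0.1, 0, 0, 0, 255]
    - [0, 0, 0, 0, 0, 0, 255]

```text
time_s: 5.15
position: [0.5544, 0.0292, 0.1156]
tcp_rot: [-0.0, 0.992, 0.127, -0.0]
force: [0.7, -0.4, 0.6]
finger_gap: 0.001
finger_force: 0.0
```

Run:
```python
from plan import *
t=robot.get_calibration("scene");f=robot.grab_frame("scene");w=robot.grab_frame("wrist")
print(s["position"],s["force"])
cv2.imwrite("pics/c4.png",np.hstack([cv2.resize(f[190:265,240:330],(480,400),interpolation=2),cv2.resize(w[180:380,240:400],(320,400))]))
```

```text
[0.55435901 0.02915263 0.11557462] [ 0.68439381 -0.41378082  0.57345742]
```

View pics/c4.png

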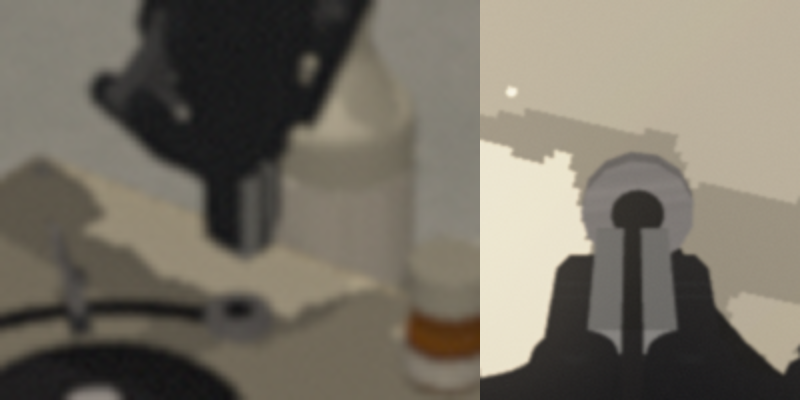

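The scene view puts the tip around (285,238) and the port at (285,249), so the real tip is about 27 mm above the port. The fingers seem about 33 mm shorter than stated, so I'll go down carefully until I feel contact.

Call:
step_arm:
  commands:
    - [0, 0, 0.3, 0, 0, 0, 255]
    - [0, 0, 0.3, 0, 0, 0, 255]
    - [0, 0, 0.3, 0, 0, 0, 255]
    - [0, 0, 0.3, 0, 0, 0, 255]
    - [0, 0, 0.2, 0, 0, 0, 255]
    - [0, 0, 0, 0, 0, 0, 255]

```text
time_s: 5.85
position: [0.5543, 0.0292, 0.1014]
tcp_rot: [-0.0, 0.992, 0.127, -0.0]
force: [0.0, 1.2, -0.4]
finger_gap: -0.002
finger_force: 0.0
```

Call:
step_arm:
  commands:
    - [0, 0, 0.1, 0, 0, 0, 255]
    - [0, 0, 0.1, 0, 0, 0, 255]
    - [0, 0, 0.1, 0, 0, 0, 255]
    - [0, 0, 0, 0, 0, 0, 255]

```text
time_s: 6.25
position: [0.5544, 0.0292, 0.0986]
tcp_rot: [-0.0, 0.992, 0.127, -0.0]
force: [1.1, 0.2, -0.2]
finger_gap: 0.0
finger_force: 0.0
```

Run:
```python
from plan import *
t=robot.get_calibration("scene");f=robot.grab_frame("scene")
print(s["position"],s["force"])
cv2.imwrite("pics/c5.png",cv2.resize(f[190:280,220:340],(800,600),interpolation=2))
```

```text
[0.55438342 0.02915566 0.09864747] [ 1.10638577  0.19536642 -0.1696465 ]
```

View pics/c5.png

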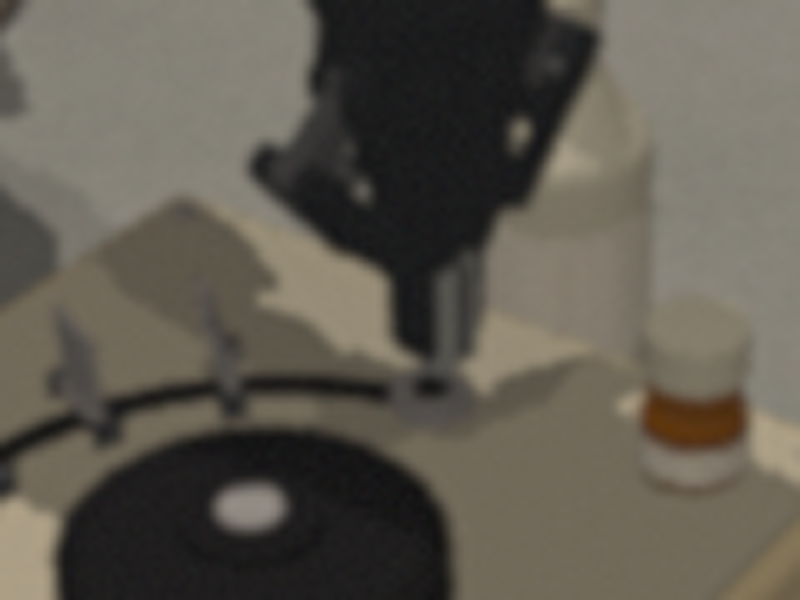

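Call:
step_arm:
  commands:
    - [0, 0, 0.2, 0, 0, 0, 255]
    - [0, 0, 0.2, 0, 0, 0, 255]
    - [0, 0, 0.1, 0, 0, 0, 255]
    - [0, 0, 0, 0, 0, 0, 255]

```text
time_s: 6.7
position: [0.5543, 0.0292, 0.0935]
tcp_rot: [-0.0, 0.992, 0.127, -0.0]
force: [-0.4, 0.4, -0.2]
finger_gap: 0.001
finger_force: 0.0
```

Call:
step_arm:
  commands:
    - [0, 0, 0.05, 0, 0, 0, 255]
    - [0, 0, 0.05, 0, 0, 0, 255]
    - [0, 0, 0.05, 0, 0, 0, 255]
    - [0, 0, 0, 0, 0, 0, 255]

```text
time_s: 7.1
position: [0.5544, 0.0292, 0.0922]
tcp_rot: [-0.0, 0.992, 0.127, -0.0]
force: [0.2, 0.3, -0.4]
finger_gap: -0.003
finger_force: 0.0
```

Call:
step_arm:
  commands:
    - [0, 0, 0.05, 0, 0, 0, 255]
    - [0, 0, 0.05, 0, 0, 0, 255]
    - [0, 0, 0, 0, 0, 0, 255]

```text
time_s: 7.4
position: [0.5544, 0.0292, 0.0912]
tcp_rot: [-0.0, 0.992, 0.127, -0.0]
force: [-0.8, 0.3, -0.1]
finger_gap: -0.001
finger_force: 0.0
```

Call:
step_arm:
  commands:
    - [0, 0, 0.05, 0, 0, 0, 255]
    - [0, 0, 0.05, 0, 0, 0, 255]
    - [0, 0, 0, 0, 0, 0, 255]

```text
time_s: 7.7
position: [0.5544, 0.0291, 0.0902]
tcp_rot: [-0.0, 0.992, 0.126, -0.0]
force: [0.1, 0.3, 1.1]
finger_gap: 0.001
finger_force: 0.0
```

Call:
step_arm:
  commands:
    - [0, 0, 0.05, 0, 0, 0, 255]
    - [0, 0, 0, 0, 0, 0, 255]

```text
time_s: 7.9
position: [0.5544, 0.0291, 0.0897]
tcp_rot: [-0.0, 0.992, 0.127, -0.0]
force: [-0.2, -1.2, -0.0]
finger_gap: -0.001
finger_force: 0.0
```

Call:
step_arm:
  commands:
    - [0, 0, 0.05, 0, 0, 0, 255]
    - [0, 0, 0, 0, 0, 0, 255]

```text
time_s: 8.1
position: [0.5544, 0.0292, 0.0892]
tcp_rot: [-0.0, 0.992, 0.127, -0.0]
force: [0.1, -0.2, 0.1]
finger_gap: 0.004
finger_force: 0.0
```

Call:
step_arm:
  commands:
    - [0, 0, 0.05, 0, 0, 0, 255]
    - [0, 0, 0.05, 0, 0, 0, 255]
    - [0, 0, 0, 0, 0, 0, 255]

```text
time_s: 8.4
position: [0.5544, 0.0291, 0.0882]
tcp_rot: [-0.0, 0.992, 0.127, -0.0]
force: [-0.0, -0.6, -0.1]
finger_gap: 0.002
finger_force: 0.0
```

Call:
step_arm:
  commands:
    - [0, 0, 0.05, 0, 0, 0, 255]
    - [0, 0, 0, 0, 0, 0, 255]

```text
time_s: 8.6
position: [0.5544, 0.0291, 0.0877]
tcp_rot: [-0.0, 0.992, 0.127, -0.0]
force: [-0.0, 0.6, 0.4]
finger_gap: 0.001
finger_force: 0.0
```

Call:
step_arm:
  commands:
    - [0, 0, 0.05, 0, 0, 0, 255]
    - [0, 0, 0, 0, 0, 0, 255]

```text
time_s: 8.8
position: [0.5544, 0.0292, 0.0872]
tcp_rot: [-0.0, 0.992, 0.127, -0.0]
force: [-0.7, -0.5, 0.6]
finger_gap: 0.001
finger_force: 0.0
```

Call:
step_arm:
  commands:
    - [0, 0, 0.05, 0, 0, 0, 255]
    - [0, 0, 0, 0, 0, 0, 255]

```text
time_s: 9.0
position: [0.5545, 0.0292, 0.087]
tcp_rot: [0.0, 0.992, 0.127, 0.0]
force: [-2.0, -0.5, 6.1]
finger_gap: -0.001
finger_force: 2.9
```

Contact came at 6 N with the commanded TCP at z≈0.0867, so the tip is 8.9 mm above the TCP. I'll lift 5 mm, which puts the tip about 10.6 mm over the deck, and follow the arc.

Call:
step_arm:
  commands:
    - [0, 0, -0.25, 0, 0, 0, 255]
    - [0, 0, -0.25, 0, 0, 0, 255]
    - [-0.47, 0.17, 0, 0, 0, 0, 255]
    - [-0.47, 0.17, 0, 0, 0, 0, 255]
    - [-0.46, 0.21, 0, 0, 0, 0, 255]
    - [-0.46, 0.21, 0, 0, 0, 0, 255]
    - [-0.44, 0.25, 0, 0, 0, 0, 255]
    - [-0.44, 0.25, 0, 0, 0, 0, 255]
    - [-0.41, 0.29, 0, 0, 0, 0, 255]
    - [-0.41, 0.29, 0, 0, 0, 0, 255]
    - [-0.38, 0.33, 0, 0, 0, 0, 255]
    - [-0.38, 0.33, 0, 0, 0, 0, 255]
    - [-0.35, 0.36, 0, 0, 0, 0, 255]
    - [-0.35, 0.36, 0, 0, 0, 0, 255]
    - [-0.32, 0.38, 0, 0, 0, 0, 255]
    - [-0.32, 0.38, 0, 0, 0, 0, 255]

```text
time_s: 10.6
position: [0.5095, -0.0239, 0.0918]
tcp_rot: [-0.0, 0.992, 0.127, 0.0]
force: [0.6, 0.7, 0.9]
finger_gap: 0.002
finger_force: 0.4
```

Run:
```python
from plan import *
print(s["position"],s["force"],"target",pt(.07))
f=robot.grab_frame("scene")
cv2.imwrite("pics/c6.png",cv2.resize(f[215:320,170:310],(800,600),interpolation=2))
```

```text
[ 0.50952378 -0.02390996  0.09177839] [0.63263066 0.6961048  0.91795145] target [ 0.50741381 -0.0244526 ]
```

View pics/c6.png

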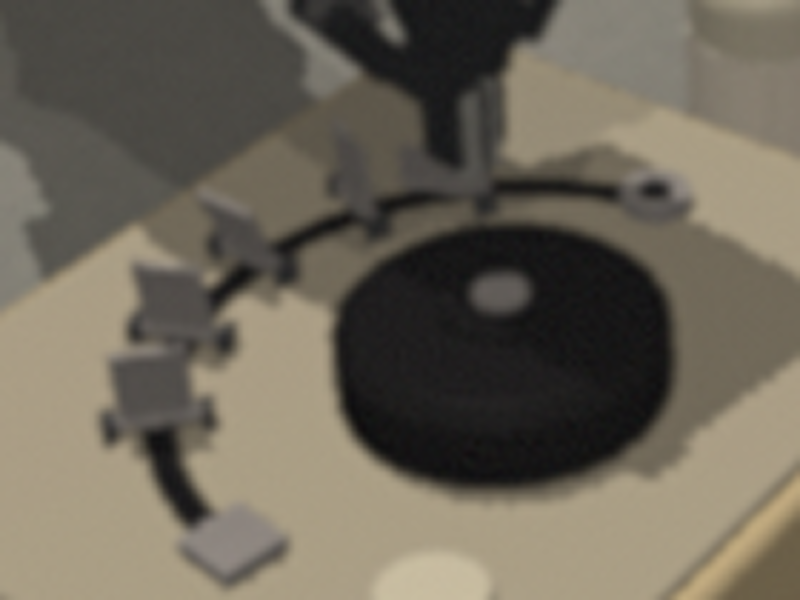

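The tip is over hinge 1 at about (465,170) in the crop and flap 1 is folding ahead of it. The other four are still upright.

Call:
step_arm:
  commands:
    - [-0.28, 0.41, 0, 0, 0, 0, 255]
    - [-0.28, 0.41, 0, 0, 0, 0, 255]
    - [-0.24, 0.44, 0, 0, 0, 0, 255]
    - [-0.24, 0.44, 0, 0, 0, 0, 255]
    - [-0.2, 0.46, 0, 0, 0, 0, 255]
    - [-0.2, 0.46, 0, 0, 0, 0, 255]
    - [-0.16, 0.47, 0, 0, 0, 0, 255]
    - [-0.16, 0.47, 0, 0, 0, 0, 255]
    - [-0.12, 0.48, 0, 0, 0, 0, 255]
    - [-0.12, 0.48, 0, 0, 0, 0, 255]
    - [-0.07, 0.5, 0, 0, 0, 0, 255]
    - [-0.07, 0.5, 0, 0, 0, 0, 255]
    - [-0.03, 0.5, 0, 0, 0, 0, 255]
    - [-0.03, 0.5, 0, 0, 0, 0, 255]
    - [0.02, 0.5, 0, 0, 0, 0, 255]
    - [0.02, 0.5, 0, 0, 0, 0, 255]

```text
time_s: 12.25
position: [0.5077, -0.1021, 0.0917]
tcp_rot: [-0.0, 0.992, 0.127, -0.0]
force: [-0.4, 2.0, -1.0]
finger_gap: -0.002
finger_force: 0.8
```

Run:
```python
from plan import *
print(s["position"],s["force"],"target",pt(.15),"need",d(s["position"],[*pt(.15),.0917]))
```

```text
[ 0.50770605 -0.10205119  0.09168307] [-0.36022899  2.01462774 -0.97090022] target [ 0.50576568 -0.10268378] need [-0.20370456  0.01251007 -0.00168679]
```

Call:
step_arm:
  commands:
    - [0.02, 0.5, 0, 0, 0, 0, 255]
    - [0.02, 0.5, 0, 0, 0, 0, 255]
    - [0.1, 0.48, 0, 0, 0, 0, 255]
    - [0.1, 0.48, 0, 0, 0, 0, 255]
    - [0.15, 0.48, 0, 0, 0, 0, 255]
    - [0.15, 0.48, 0, 0, 0, 0, 255]
    - [0.2, 0.46, 0, 0, 0, 0, 255]
    - [0.2, 0.46, 0, 0, 0, 0, 255]
    - [0.24, 0.44, 0, 0, 0, 0, 255]
    - [0.24, 0.44, 0, 0, 0, 0, 255]
    - [0.28, 0.42, 0, 0, 0, 0, 255]
    - [0.28, 0.42, 0, 0, 0, 0, 255]
    - [0.31, 0.39, 0, 0, 0, 0, 255]
    - [0.31, 0.39, 0, 0, 0, 0, 255]
    - [0.35, 0.36, 0, 0, 0, 0, 255]
    - [0.35, 0.36, 0, 0, 0, 0, 255]

```text
time_s: 13.85
position: [0.5577, -0.162, 0.0917]
tcp_rot: [-0.0, 0.992, 0.127, 0.0]
force: [-1.7, 0.1, 0.1]
finger_gap: -0.0
finger_force: 0.2
```

Call:
step_arm:
  commands:
    - [0.38, 0.33, 0, 0, 0, 0, 255]
    - [0.38, 0.33, 0, 0, 0, 0, 255]
    - [0.41, 0.29, 0, 0, 0, 0, 255]
    - [0.41, 0.29, 0, 0, 0, 0, 255]
    - [0.43, 0.25, 0, 0, 0, 0, 255]
    - [0.43, 0.25, 0, 0, 0, 0, 255]
    - [0.45, 0.21, 0, 0, 0, 0, 255]
    - [0.45, 0.21, 0, 0, 0, 0, 255]
    - [0.47, 0.17, 0, 0, 0, 0, 255]
    - [0.47, 0.17, 0, 0, 0, 0, 255]
    - [0.48, 0.12, 0, 0, 0, 0, 255]
    - [0.48, 0.12, 0, 0, 0, 0, 255]
    - [0.49, 0.08, 0, 0, 0, 0, 255]
    - [0.49, 0.08, 0, 0, 0, 0, 255]
    - [0, 0, 0, 0, 0, 0, 255]
    - [0, 0, -1, 0, 0, 0, 255]
    - [0, 0, -3, 0, 0, 0, 255]
    - [0, 0, -4, 0, 0, 0, 255]
    - [0, 0, -4, 0, 0, 0, 255]
    - [0, 0, 0, 0, 0, 0, 255]

```text
time_s: 15.85
position: [0.6272, -0.1747, 0.2184]
tcp_rot: [0.002, 0.992, 0.126, 0.004]
force: [1.5, -0.2, 0.5]
finger_gap: 0.001
finger_force: 0.0
```

Call:
step_arm:
  commands:
    - [-3, 3, -1, 0, 0, 0, 255]
    - [-4, 3, -1, 0, 0, 0, 255]
    - [-4, 3, 0, 0, 0, 0, 255]
    - [-4, 3, 0, 0, 0, 0, 255]
    - [-4, 3, 0, 0, 0, 0, 255]
    - [-4, 3, 0, 0, 0, 0, 255]
    - [-4, 3, 0, 0, 0, 0, 255]
    - [0, 0, 0, 0, 0, 0, 255]
    - [0, 0, 0, 0, 0, 0, 255]

```text
time_s: 16.75
position: [0.4157, -0.4454, 0.2318]
tcp_rot: [0.0, 0.992, 0.125, 0.0]
force: [1.9, 0.8, 0.4]
finger_gap: 0.003
finger_force: 0.0
```

Run:
```python
from plan import *
print(s["position"],s["force"])
f=robot.grab_frame("scene");t=robot.grab_frame("top")
cv2.imwrite("pics/c7.png",np.hstack([cv2.resize(f[215:345,150:290],(400,371),interpolation=2),cv2.resize(t[205:335,340:480],(400,371),interpolation=2)]))
```

```text
[ 0.41566392 -0.44538881  0.23179883] [1.88122411 0.84625132 0.39805239]
```

View pics/c7.png

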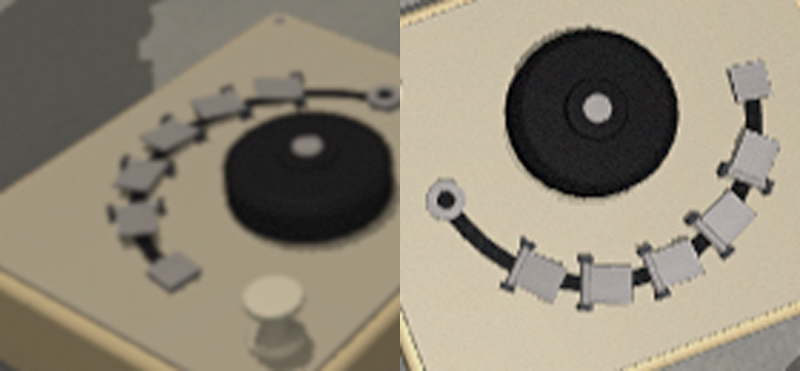

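All five flaps lie flat in both views, and the robot is clear of everything.

```bash
python3 -c "
from workcell import robot
print(robot.sign_off())"
```

```text
the job is handed in; nothing more can be done
None
```

I folded all five flaps flat in order from the round port with a light touch and handed the job in at about 17 s; I kept clear of the jar, spool, bottle and bowl but did not re-measure them afterwards.

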